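# Clear the cut-off box and set the batten for the next cut

## Robot

A 6-joint arm with a two-finger parallel gripper is mounted at the origin on a cart in front of the work surface, level with it; the furniture and walls round the work are solid. World frame = base frame: x ahead of the robot, y to its left, z up, the work surface at z = 0. Lengths are in m, angles in rad, forces in N, time in s.
With the tool pointing down it reaches from about 0.3 to 0.75 m from the base axis. Payload 8.5 kg.
Tool frame: the origin (TCP) lies midway between the tips of the shut fingers; the grasp point (between the pads) lies 19 mm behind it; z points along the fingers, y is the line along which they close (so a half turn about z gives the same grasp; the last joint's range is limited). The gripper opens to 85 mm and grips with 20 to 120 N. Pads are 22 mm wide; open, the fingers measure 114 mm over their backs; the gripper's body (76 mm by 85 mm) begins 54 mm behind the grasp point. The pads swing forward as they close: fully open they stand 13 mm farther back than shut.
Start: joints at [1.08, 0.381, 1.297, -0, 1.464, -0.215], TCP at [0.15, 0.529, 0.231] pointing down, gripper open.
Joint ranges: [-3.11, 3.11], [-0.89, 2.33], [0.22, 2.48], [-1.42, 4.56], [0.17, 2.85], [-2.88, 2.88]. Speed limits (rad/s): [2.39, 2.39, 3.14, 3.14, 3.14, 3.14].

## Interface

Orientations are given as a unit quaternion [w, x, y, z].
In Python, from workcell import status, cams, job gives the robot as it stands.
- The arm moves only by the tool arm_command, never from a script. Its argument "increments" is a list of rows, each a list of 4 numbers: the shift along the tool's x, y, z in m, then the turn about the tool's z in degrees. A call has 1 to 12 rows; each row is the pose to reach, as a shift and turn from the pose commanded when the call began, along the tool's axes at that moment; what a row does not reach only later rows make up. A row lasts 1/8 s, in which the tool goes at most 62.5 mm and 10.7 degrees, less where a joint would pass 70% of its speed; a pose out of reach is approached as far as the arm can. A call with a gripper value outside its range is refused whole. "fingers" is the opening, from 0 (shut) to 1 (fully open), set as the call begins (left out, the last holds). The fingers move at their own pace and stop on an object; "force" is the grip in N (left out, the last holds). Time passes only in rows, so rows that repeat a pose let the fingers close. It gives the time, the measured TCP pose, the force, the opening and the grip force at its end, in the units of the state.
- status.get_state(): the state, without advancing time (a new reading comes with each control period).
- cams.capture(name): name is "scene" or "side" or "wrist"; returns the picture (420x560x3 uint8, red, green, blue); there is no depth.
- cams.camera_model(name): a dict with "fx", "fy", "cx", "cy" (pixels), "rvec" (rotation vector, rad) and "tvec" (3), from world to camera coordinates, as OpenCV has them; the wrist camera has in their place "hand_eye" (4x4, takes a point from camera to tool coordinates, whose origin is the TCP and whose axes are the flange's). Camera axes: x right, y down, z forward; pixel columns grow to the right and rows downward; lengths in m; the calibration is good to about 2 mm. The wrist camera is an equidistant fisheye: a pixel r from the principal point sees the ray r / f radians off the axis. A picture is of the moment at which its call begins: read the wrist's pose just before it. camera_model takes no time and is no camera call.
- job.close_job(): hands the job in; it is judged then, once.
The state is a dict: "time": time; "joints": joint angles; "dq": joint speeds; "tau": joint torques, N m; "eef_pos": TCP position; "tcp_rot": TCP orientation; "contact_force": force on the tool from outside, world axes, zero at the start; "torque": the same for the moment, N m; "finger_gap": finger opening in m; "grip_force": force on a finger pad.
Only numpy, scipy, OpenCV 4.12 (cv2) and the standard library are available. Lean on these libraries where they do the work, as an engineer would, in place of code of your own. Each camera call takes 0.05 s, during which the arm holds its last target. There are 200 camera calls.

## Task

Get the little cut-off box ready for the next saw cut, using only fingertips or the outside of the fingers and never picking anything up. First sweep the three sawn blocks along the channel and off its open end into the metal tray, then push the red-knobbed stop pin fully home so that it bars the channel, and finally push the batten along the channel until its end butts against the pin. Leave the near tape measure and the chisel where they are.

Things in the scene. Friction and masses are not known exactly. Their poses are not given: they have to be found in the camera images.
- cutting_box: wooden cut-off box (a narrow mitre box) screwed to the bench, a grey sheet-metal tray fixed to its +y end; place and yaw vary. Origin on the bench top under the channel's centre line; x across the channel to the back fence, y along it to the tray, z up. Front wall x = -44 to -30 mm, top z = 96 mm; back fence x = 30 to 48 mm, top z = 107 mm; saw slot across both at y = 10 mm
- bed_end (a point): middle of the channel's bed, on the centre line where the bed ends above the tray (box y = 125 mm); bed 62 mm above the bench, channel 60 mm wide between front wall and back fence, 290 mm long (box y = -165 to 125 mm), open above and at both ends
- tray_floor (a point): centre of the inner floor of the metal tray, 2.5 mm above the bench; the tray is 126 mm (box x) by 104 mm (box y) inside, its walls 72 mm high; it begins at the end of the bed (box y = 127 mm), which stands 60 mm over its floor. It lies under the channel's centre line (box x = 0), axes as the box's
- stop_pin (a joint): slide of the stop pin in m: 0 = drawn out, nose inside the front wall, channel free; 0.040 = fully home, knob against its bushing (box x = -56 mm), nose standing 38 mm into the channel. It moves along the box's +x, needs about 2 to 4 N and stays where it is left
- knob_face (a point): centre of the outer (-x) end face of the red knob of the stop pin, 76 mm above the bench; the knob is 26 mm in diameter and 20 mm long, the pin a steel rod of 12 mm diameter whose axis is at box y = 44 mm, z = 76 mm
- stop_point (a point): where the channel's centre line meets the -y flank of the home pin (box x = 0, y = 38 mm, z = 76 mm), fixed to the box; the batten's end comes to lie here
- batten_centre (a point): centre of the loose pine batten, 45 mm (own x) by 80 mm (own y, along the channel) by 28 mm high, 50 to 100 g; it lies in the channel well away from the tray, its outer (-y) end near the open -y end of the bed
- batten_end (a point): centre of the batten's end face that looks to the tray (+y), 40 mm from its centre
- block_a_centre (a point): centre of a loose sawn pine block 28 x 45 x 28 mm (own x, y, z), about 30 g, lying in the channel on the bed; its longer side lies roughly across the channel
- block_b_centre (a point): centre of a second block of the same kind
- block_c_centre (a point): centre of a third block of the same kind
- tape_measure: bystander: orange tape measure with a black face, 39 x 86 x 62 mm, standing on the bench near the robot (not the like one far back); origin at the middle of its underside
- chisel: bystander: short chisel with a dark red handle, 137 x 26 x 26 mm, lying on the bench; origin at the middle of its underside, own x along it
Mind the look-alikes: they are no part of the job. What is shaped like the part that bears batten_centre but green or pink is not meant.

How it is judged:
On the way, in this order (a step that is already met when the one before it is completed fails the run):
1. all three blocks are in the tray (x of block_a_centre in the frame of tray_floor between -0.062 and 0.062 m and y of block_a_centre in the frame of tray_floor between -0.045 and 0.053 m and height (world z) of each of block_a_centre, block_b_centre, block_c_centre below 0.074 m and x of block_b_centre in the frame of tray_floor between -0.062 and 0.062 m and y of block_b_centre in the frame of tray_floor between -0.045 and 0.053 m and x of block_c_centre in the frame of tray_floor between -0.062 and 0.062 m and y of block_c_centre in the frame of tray_floor between -0.045 and 0.053 m), for 0.2 s.
2. the stop pin is home (value of joint stop_pin above 0.038 m), for 0.2 s.
3. the batten butts against the pin (y of batten_end in the frame of stop_point between -0.005 and 0.002 m and angle between the y axis of batten_end and the y axis of cutting_box, either way round below 0.2 rad and height (world z) of batten_centre between 0.071 and 0.081 m), for 0.2 s.
At the end, for the whole second after the job is handed in: All three blocks lie in the tray (centres inside its walls past the end of the bed and lower than they lay on the bed); the stop pin is home within 2 mm; the batten lies on the bed along the channel with its end within 5 mm of the pin (all of step 1 and all of step 3 and value of joint stop_pin above 0.038 m); the robot touches nothing.
It fails at once if a block is lifted (centre more than 25 mm above its place on the bed) (height (world z) of any of block_a_centre, block_b_centre, block_c_centre above 0.102 m).
It fails at once if the batten is lifted (centre more than 15 mm above its place on the bed) (height (world z) of batten_centre above 0.091 m).
It fails at once if a bystander is moved by more than 20 mm or tipped (distance of any of tape_measure, chisel from where it was at the start of the episode above 0.02 m or angle between tape_measure's own z axis and vertical above 0.4 rad).
It also fails if it takes over 48 s, if anything falls off the work surface, if the arm or the gripper's body presses on something with over 40 N, if the wrist force passes 120 N, or if a joint passes its speed limit or range.

## Working session

There is one attempt and no reset: what is moved stays moved. The work goes in short steps, Python scripts to look and compute and a tool call to move; the robot and the scene stay as the last step left them, time stands still between calls to the robot, and variables do not carry over. Pictures are saved under pics/ and viewed, at most 10 in all, crops included, and the job is handed in when it is done.

Besides the shell and the picture viewer there is one more tool, called as name(argument=value, ...) on one line, values as JSON. arm_command: Moves the arm, as the interface text tells. Its arguments: {"type":"object","properties":{"increments":{"type":"array"},"fingers":{"type":"number"},"force":{"type":"number"}},"required":["increments"]}

```bash
mkdir -p pics; ls
cat > h.py <<'E'
import numpy as np,cv2
from workcell import status,cams,job
from scipy.spatial.transform import Rotation as R
def cap(n,f):
    im=cams.capture(n); cv2.imwrite('pics/'+f+'.png',im[:,:,::-1]); return im
def ray(n,px,st=None):
    m=cams.camera_model(n)
    if n!='wrist':
        Rm=cv2.Rodrigues(np.array(m['rvec'],float))[0]; t=np.array(m['tvec'],float).ravel()
        d=np.array([(px[0]-m['cx'])/m['fx'],(px[1]-m['cy'])/m['fy'],1]); return -Rm.T@t, Rm.T@d
    st=st or status.get_state(); w,x,y,z=st['tcp_rot']; T=R.from_quat([x,y,z,w]).as_matrix()
    a=np.array([(px[0]-m['cx'])/m['fx'],(px[1]-m['cy'])/m['fy']]); r=np.hypot(*a)
    d=np.r_[a/r*np.sin(r),np.cos(r)] if r>0 else np.array([0,0,1.])
    H=np.array(m['hand_eye']); return np.array(st['eef_pos'])+T@H[:3,3], T@H[:3,:3]@d
def onz(n,px,z,st=None):
    c,d=ray(n,px,st); return c+d*(z-c[2])/d[2]
def proj(n,P):
    m=cams.camera_model(n); K=np.array([[m['fx'],0,m['cx']],[0,m['fy'],m['cy']],[0,0,1]])
    return cv2.projectPoints(np.array(P,float).reshape(-1,1,3),np.array(m['rvec'],float),np.array(m['tvec'],float),K,None)[0].reshape(-1,2)
E
python3 - <<'E'
from h import *
s=status.get_state();print(s)
a=cap('scene','s0');b=cap('side','d0');c=cap('wrist','w0')
for n in('scene','side','wrist'):print(n,cams.camera_model(n))
print(ray('scene',(280,210)),ray('side',(280,210)))
E
```

```text
pics
{'time': 0.0, 'joints': array([ 1.07968424e+00,  3.81204890e-01,  1.29827233e+00,  2.76354504e-05,
        1.46359677e+00, -2.15292553e-01]), 'dq': array([0.00110616, 0.00037819, 0.00093298, 0.00027496, 0.00181097,
       0.00101128]), 'tau': array([ 2.84306800e-03, -4.48443782e+01, -2.31285775e+01,  4.78186314e-05,
        4.63870936e-03, -2.80689967e-06]), 'eef_pos': array([0.14963359, 0.52894762, 0.2307031 ]), 'tcp_rot': array([-2.69089283e-04,  1.37474466e-01,  9.90505034e-01, -6.90194097e-04]), 'contact_force': array([0.54634909, 0.73843199, 0.39516199]), 'torque': array([-0.04721536,  0.04352623,  0.00601623]), 'grip_force': 0.0, 'finger_gap': 0.0857079727569016}
scene {'fx': 397.5292933602937, 'fy': 397.5292933602937, 'cx': 278.39518184087126, 'cy': 206.94413085181372, 'rvec': array([ 1.98076598, -1.15027682,  0.57541999]), 'tvec': array([-0.25445489,  0.3551515 ,  0.5206856 ])}
side {'fx': 496.5644751324744, 'fy': 496.5644751324744, 'cx': 287.5445518447648, 'cy': 205.7718413243541, 'rvec': array([ 0.18186457, -2.9490291 ,  0.97000361]), 'tvec': array([0.50884435, 0.08680967, 0.94241228])}
wrist {'fx': 325.19226210127806, 'fy': 325.19226210127806, 'cx': 283.3954282967954, 'cy': 205.66129296132553, 'hand_eye': array([[-3.48603083e-06, -9.55969268e-01, -2.93466793e-01,
         7.42849601e-02],
       [ 9.99999986e-01, -5.31730804e-05,  1.61332734e-04,
         3.25971374e-04],
       [-1.69833669e-04, -2.93466788e-01,  9.55969254e-01,
        -1.42196493e-01],
       [ 0.00000000e+00,  0.00000000e+00,  0.00000000e+00,
         1.00000000e+00]])}
(array([-0.04767306, -0.31444342,  0.60070458]), array([ 0.69005971,  0.38087026, -0.61549235])) (array([0.45107612, 0.54777414, 0.80689108]), array([ 0.08085561, -0.58094648, -0.81010302]))
```

View pics/s0.png

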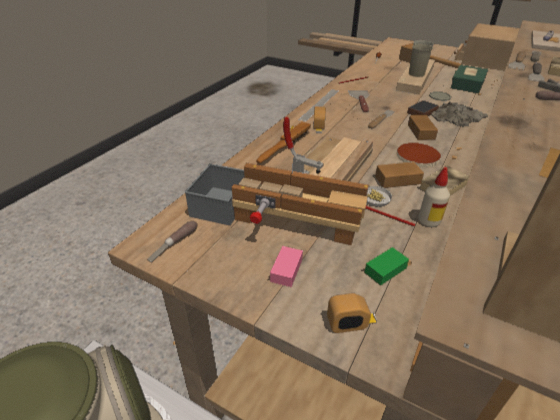

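View pics/d0.png

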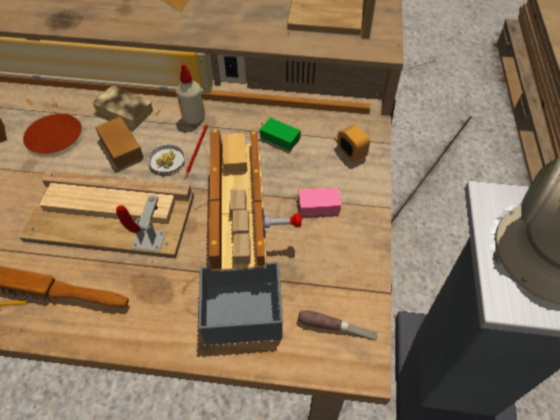

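The side picture shows the box running up and down. The batten is at about (234,150), the blocks at (238,198), (240,220) and (241,243), the knob at (297,220) and the tray at (241,303). Look-alikes for the batten are the green block at (280,133) and the pink block at (320,202), which I leave alone. The batten is the pine piece inside the channel. The near tape is at (352,142) and the chisel at (337,325). I check this in one close crop.

Run:
```python
from h import *
im=cv2.imread('pics/d0.png')
c=cv2.resize(im[118:352,190:310],None,fx=2.5,fy=2.5,interpolation=cv2.INTER_CUBIC);cv2.imwrite('pics/c0.png',c)
h=cv2.cvtColor(im,cv2.COLOR_BGR2HSV)
m=((h[...,0]<6)|(h[...,0]>174))&(h[...,1]>180)&(h[...,2]>110)
m[:, :270]=0;m[:,320:]=0;m[:200]=0;m[240:]=0
y,x=np.nonzero(m);print('knob px',x.mean(),y.mean(),x.max(),x.min(),len(x),onz('side',(x.mean(),y.mean()),.080))
for p in [(352,142),(337,325),(320,202),(280,133)]:print(p,onz('side',p,.02))
```

```text
knob px 295.979797979798 218.62626262626262 301 290 99 [0.49286824 0.04177214 0.08      ]
(352, 142) [ 0.39783871 -0.21737542  0.02      ]
(337, 325) [0.40413978 0.20713057 0.02      ]
(320, 202) [ 0.45355512 -0.04585389  0.02      ]
(280, 133) [ 0.55683359 -0.22452416  0.02      ]
```

View pics/c0.png

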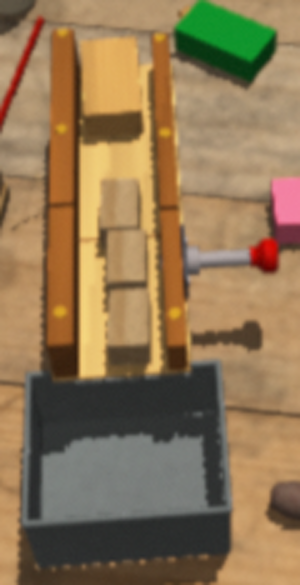

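The crop shows the batten at crop (112,85), inside the channel. The three blocks are at about (120,203), (126,255) and (128,325), the knob is at (265,255), and the wall tops are clearly visible. I fit the box pose from the wall-top corners and cross-check it with the knob and tray.

```bash
cat >> h.py <<'E'
BX=None
E
python3 - <<'E'
from h import *
from scipy.optimize import least_squares
pts=[((54,31),48,-165,107),((76,31),30,-165,107),((48,346),48,125,107),((74,346),30,125,107),
((153,36),-30,-165,96),((169,36),-44,-165,96),((165,343),-30,125,96),((186,343),-44,125,96)]
P=[];B=[]
for p,x,y,z in pts:
    w=onz('side',(p[0]/2.5+190,p[1]/2.5+118),z/1000);P.append(w[:2]);B.append((x/1e3,y/1e3))
P=np.array(P);B=np.array(B);print(P.round(3))
def T(v,b): c,s=np.cos(v[2]),np.sin(v[2]);return b@np.array([[c,s],[-s,c]])+v[:2]
r=least_squares(lambda v:(T(v,B)-P).ravel(),[.55,0,0]);v=r.x
print('pose',v,'res mm',(r.fun.reshape(-1,2)*1e3).round(1).tolist())
Ri=lambda w:(np.array(w[:2])-v[:2])@np.array([[np.cos(v[2]),-np.sin(v[2])],[np.sin(v[2]),np.cos(v[2])]])*1e3
for n,p,z in [('knob',(265,255),.076),('trayTL',(27,372),.0745),('trayTR',(218,362),.0745),('trayBR',(230,522),.0745),('trayBL',(22,522),.0745),
 ('battop',(82,40),.09),('battop2',(135,40),.09),('bat end l',(84,117),.09),('bat end r',(142,113),.09),
 ('b1',(103,180),.09),('b1',(138,180),.09),('b1',(140,228),.09),('b1',(101,226),.09),('b2',(108,230),.09),('b2',(145,230),.09),('b2',(145,284),.09),('b2',(108,280),.09),('b3',(110,284),.09),('b3',(148,286),.09),('b3',(149,347),.09),('b3',(109,346),.09)]:
    print(n,Ri(onz('side',(p[0]/2.5+190,p[1]/2.5+118),z)).round(0))
# scene projection check
for b,z in [((0,.125),.062),((-.044,-.165),.096),((-.096,.044),.076),((.048,-.165),.107)]:
    w=T(v,np.array([b]))[0];print(b,proj('scene',[w[0],w[1],z]),w.round(3))
E
```

```text
[[ 0.68  -0.129]
 [ 0.662 -0.131]
 [ 0.623  0.153]
 [ 0.606  0.151]
 [ 0.604 -0.144]
 [ 0.591 -0.146]
 [ 0.549  0.135]
 [ 0.536  0.133]]
pose [0.60155158 0.02193191 0.19732907] res mm [[1.3, -1.4], [0.8, -2.7], [1.0, 1.2], [0.1, -0.2], [0.7, -1.5], [-0.4, -2.6], [-1.8, 4.0], [-1.8, 3.0]]
knob [-103.   41.]
trayTL [ 65. 124.]
trayTR [-64. 125.]
trayBR [-64. 239.]
trayBL [ 65. 230.]
battop [  27. -169.]
battop2 [ -16. -166.]
bat end l [ 25. -87.]
bat end r [-19. -88.]
b1 [ 11. -25.]
b1 [-14. -23.]
b1 [-15.  21.]
b1 [13. 17.]
b2 [ 8. 21.]
b2 [-18.  23.]
b2 [-17.  69.]
b2 [ 9. 64.]
b3 [ 7. 67.]
b3 [-19.  71.]
b3 [-18. 119.]
b3 [  8. 117.]
(0, 0.125) [[237.90922362 188.91872161]] [0.577 0.145]
(-0.044, -0.165) [[359.71128919 213.13432332]] [ 0.591 -0.148]
(-0.096, 0.044) [[255.37796279 215.31049964]] [0.499 0.046]
(0.048, -0.165) [[366.96431349 184.64790938]] [ 0.681 -0.13 ]
```

The box pose is (0.602, 0.022), yaw 0.197. It agrees with the knob in both views and with the tray width. I now move above the gap between batten and blocks, with the tool's x axis along the channel.

arm_command(increments=[[-0.599,-0.417,0,62.9],[-0.599,-0.417,0,62.9],[-0.599,-0.417,0,62.9],[-0.599,-0.417,0,62.9],[-0.599,-0.417,0,62.9],[-0.599,-0.417,0,62.9],[-0.599,-0.417,0,62.9],[-0.599,-0.417,0,62.9],[-0.599,-0.417,0,62.9],[-0.599,-0.417,0,62.9],[-0.599,-0.417,0,62.9],[-0.599,-0.417,0,62.9]], fingers=0.17)

```text
time: 1.65
eef_pos: [0.6137, -0.0376, 0.2306]
tcp_rot: [-0.0, 0.635, 0.773, -0.0]
contact_force: [0.4, 0.9, 0.2]
finger_gap: 0.0146
grip_force: 0.0
```

arm_command(increments=[[0,0,0,0],[0,0,0,0],[0,0,0,0]])

```text
time: 2.02
eef_pos: [0.6121, -0.0341, 0.2316]
tcp_rot: [0.0, 0.634, 0.774, 0.0]
contact_force: [0.1, 0.3, -0.3]
finger_gap: 0.0141
grip_force: 0.0
```

Run:
```python
from h import *
s=status.get_state();print(s['time'],s['eef_pos'],s['tcp_rot'],s['finger_gap'],s['joints'],s['contact_force'])
cap('wrist','w1')
```

```text
2.025 [ 0.61207193 -0.03412003  0.23164171] [7.70177033e-06 6.33587360e-01 7.73671154e-01 5.08747656e-05] 0.014138478659464881 [-2.48590941e-01  4.93169995e-01  1.10929423e+00  8.56779618e-05
  1.53907136e+00 -4.47027461e-01] [ 0.08540037  0.29690784 -0.34929366]
```

View pics/w1.png

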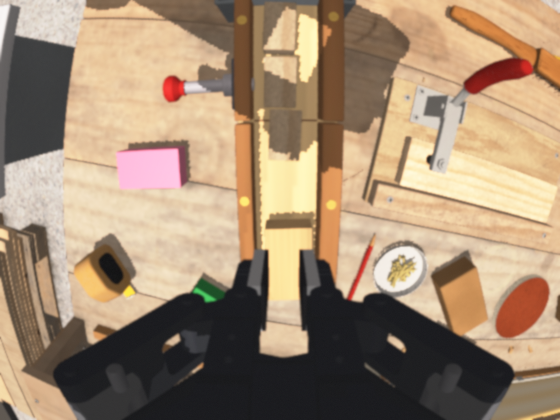

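The wrist view shows the batten's top edge at (288,228), the rear block's bottom edge at (284,160), wall inner edges at about x=257 and x=320, and the knob at (172,88). I measure these.

```bash
cat > box.py <<'E'
from h import *
V=[.6016,.0219,.1973]
def inv(w,v=V):
    c,s=np.cos(v[2]),np.sin(v[2]);d=np.array(w[:2])-v[:2];return np.array([c*d[0]+s*d[1],-s*d[0]+c*d[1]])*1e3
E
python3 - <<'E'
from box import *
for n,p,z in [('FW in r200',(257,200),.096),('FW out r200',(239,200),.096),('FW out r40',(232,40),.096),('BF in r200',(318,200),.107),('BF out r200',(341,200),.107),('BF in r40',(323,40),.107),('BF out 40',(344,40),.107),('slot FW',(245,122),.096),('slot BF',(332,121),.107),
('bat L',(267,228),.09),('bat R',(311,228),.09),('b1 rear L top',(269,160),.09),('b1 rear R',(299,160),.09),('b1 front L',(269,110),.09),('b2',(265,58),.09),('b2',(297,58),.09),('knob face',(163,90),.076)]:
    print(n,inv(onz('wrist',p,z)).round(0))
print('tcp',inv(status.get_state()['eef_pos']))
im=cv2.imread('pics/w1.png')
for r in (60,140,190):print(r,[tuple(im[r,c]) for c in range(228,262,3)])
E
```

```text
FW in r200 [-23. -62.]
FW out r200 [-40. -62.]
FW out r40 [-43.  79.]
BF in r200 [ 30. -59.]
BF out r200 [ 50. -59.]
BF in r40 [32. 76.]
BF out 40 [49. 77.]
slot FW [-33.   7.]
slot BF [40.  8.]
bat L [-15. -91.]
bat R [ 26. -91.]
b1 rear L top [-13. -27.]
b1 rear R [ 14. -27.]
b1 front L [-12.  17.]
b2 [-16.  63.]
b2 [12. 63.]
knob face [-113.   40.]
tcp [ -0.65687594 -57.00645391]
60 [(np.uint8(85), np.uint8(104), np.uint8(122)), (np.uint8(74), np.uint8(83), np.uint8(94)), (np.uint8(51), np.uint8(70), np.uint8(100)), (np.uint8(47), np.uint8(77), np.uint8(113)), (np.uint8(49), np.uint8(77), np.uint8(114)), (np.uint8(47), np.uint8(75), np.uint8(114)), (np.uint8(48), np.uint8(76), np.uint8(111)), (np.uint8(39), np.uint8(62), np.uint8(93)), (np.uint8(49), np.uint8(73), np.uint8(98)), (np.uint8(91), np.uint8(130), np.uint8(158)), (np.uint8(93), np.uint8(131), np.uint8(159)), (np.uint8(100), np.uint8(140), np.uint8(172))]
140 [(np.uint8(166), np.uint8(206), np.uint8(236)), (np.uint8(166), np.uint8(205), np.uint8(235)), (np.uint8(150), np.uint8(192), np.uint8(231)), (np.uint8(92), np.uint
[... 250 characters left out ...]
, (np.uint8(87), np.uint8(123), np.uint8(152)), (np.uint8(109), np.uint8(156), np.uint8(191)), (np.uint8(169), np.uint8(232), np.uint8(252))]
190 [(np.uint8(142), np.uint8(166), np.uint8(192)), (np.uint8(141), np.uint8(167), np.uint8(193)), (np.uint8(129), np.uint8(154), np.uint8(180)), (np.uint8(91), np.uint8(134), np.uint8(193)), (np.uint8(89), np.uint8(146), np.uint8(219)), (np.uint8(89), np.uint8(145), np.uint8(217)), (np.uint8(86), np.uint8(140), np.uint8(212)), (np.uint8(81), np.uint8(133), np.uint8(202)), (np.uint8(46), np.uint8(74), np.uint8(111)), (np.uint8(67), np.uint8(96), np.uint8(122)), (np.uint8(91), np.uint8(129), np.uint8(157)), (np.uint8(158), np.uint8(222), np.uint8(247))]
```

The close view shifts the box by about (+1.5, -2.5) mm, which I adopt. I descend into the gap between batten and blocks.

arm_command(increments=[[0,0.002,0.03,0],[0,0.002,0.06,0],[0,0.002,0.09,0],[0,0.002,0.12,0],[0,0.002,0.14,0],[0,0.002,0.15,0],[0,0.002,0.156,0],[0,0.002,0.161,0],[0,0.002,0.161,0]])

```text
time: 3.2
eef_pos: [0.6146, -0.0347, 0.0705]
tcp_rot: [0.0, 0.634, 0.773, 0.0]
contact_force: [-0.2, 0.3, -0.4]
finger_gap: 0.0145
grip_force: 0.0
```

arm_command(increments=[[0.008,0,0,0],[0.016,0,0,0],[0.024,0,0,0],[0.032,0,0,0],[0.04,0,0,0],[0.048,0,0,0],[0.056,0,0,0],[0.064,0,0,0],[0.072,0,0,0],[0.08,0,0,0]])

```text
time: 4.45
eef_pos: [0.5987, 0.0443, 0.0703]
tcp_rot: [-0.0, 0.634, 0.773, 0.0]
contact_force: [0.1, -2.0, 0.5]
finger_gap: 0.0145
grip_force: 0.4
```

Contact force is about 2 N, as expected for the three blocks. I keep pushing.

arm_command(increments=[[0.008,0,0,0],[0.016,0,0,0],[0.024,0,0,0],[0.032,0,0,0],[0.04,0,0,0],[0.048,0,0,0],[0.056,0,0,0],[0.064,0,0,0],[0.072,0,0,0],[0.08,0,0,0],[0.08,0,0,0]])

```text
time: 5.82
eef_pos: [0.583, 0.1227, 0.0703]
tcp_rot: [-0.0, 0.634, 0.774, 0.0]
contact_force: [-0.1, -0.7, -0.8]
finger_gap: 0.0142
grip_force: 0.1
```

Run:
```python
from box import *
s=status.get_state();print(s['eef_pos'],inv(s['eef_pos'],[.6036,.0198,.1973]),s['contact_force'])
im=cap('side','d1');c=cv2.resize(im[118:352,150:350,::-1],None,fx=2.5,fy=2.5,interpolation=cv2.INTER_CUBIC);cv2.imwrite('pics/c1.png',c)
```

```text
[0.58302697 0.12274024 0.07033353] [4.69934041e-03 1.04975912e+02] [-0.11675542 -0.66296257 -0.84992273]
```

View pics/c1.png

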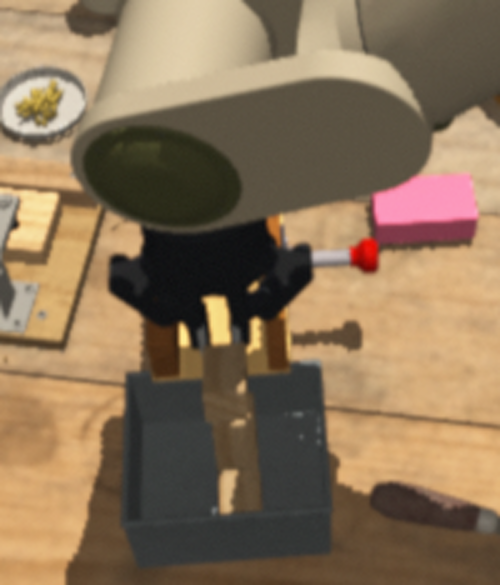

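The picture shows blocks in the tray (around (240,470)) and the last one at the bed end (225,340). I push on past the edge.

arm_command(increments=[[0.006,0,0,0],[0.012,0,0,0],[0.018,0,0,0],[0.024,0,0,0],[0.03,0,0,0],[0.034,0,0,0],[0.034,0,0,0]])

```text
time: 6.75
eef_pos: [0.5765, 0.1558, 0.0703]
tcp_rot: [0.0, 0.634, 0.773, 0.0]
contact_force: [-0.4, -1.0, 0.1]
finger_gap: 0.0144
grip_force: 0.0
```

Run:
```python
from box import *
im=cap('side','d2');w=cap('wrist','w2')
c=cv2.resize(im[250:352,190:300,::-1],None,fx=3.6,fy=3.6,interpolation=cv2.INTER_CUBIC)
w=cv2.resize(w[0:340,130:430,::-1],None,fx=1.08,fy=1.08)
cv2.imwrite('pics/c2.png',np.hstack([c,w]))
```

```text
(no output)
```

View pics/c2.png

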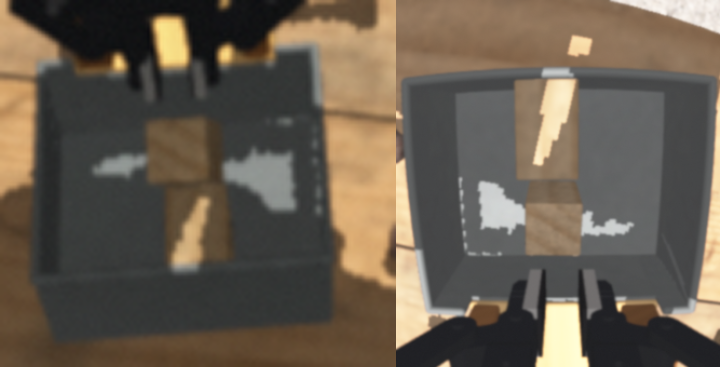

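Nothing remains in the channel. Two blocks are visible in the tray, at (545,130) and (553,230), so the third should be under one of them. I check the heights by triangulation.

```bash
cat >> box.py <<'E'
V=[.6036,.0198,.1973]
def tri(a,b):
    (c1,d1),(c2,d2)=a,b; s=np.linalg.lstsq(np.c_[d1,-d2],c2-c1,rcond=None)[0]
    p,q=c1+s[0]*d1,c2+s[1]*d2; return (p+q)/2,np.linalg.norm(p-q)*1e3
E
python3 - <<'E'
from box import *
W=lambda x,y:ray('wrist',((x-396)/1.08+130,y/1.08)); S=lambda x,y:ray('side',(x/3.6+190,y/3.6+250))
for n,w,s in [('far near+x',(578,180),(165,185)),('far near-x',(515,180),(222,185)),('far far+x',(578,80),(167,265)),('near far +x',(580,205),(147,182)),('near far -x',(527,205),(208,183)),('near near -x',(527,255),(208,122)),('near near +x',(580,255),(147,122))]:
    p,g=tri(W(*w),S(*s));print(n,inv(p,V).round(0),'z',p[2].round(3),'gap',g.round(1))
E
```

```text
far near+x [  7. 185.] z 0.057 gap 1.4
far near-x [-20. 185.] z 0.054 gap 1.8
far far+x [  6. 229.] z 0.068 gap 1.7
near far +x [ 15. 164.] z 0.019 gap 6.8
near far -x [-15. 168.] z 0.026 gap 8.2
near near -x [-15. 149.] z 0.051 gap 5.5
near near +x [ 13. 141.] z 0.036 gap 5.7
```

All three blocks are in the tray: two are stacked (top at z≈58 mm) and one lies near the bed. Next is the pin. I rise, shift in front of the knob, shut the fingers and descend.

arm_command(increments=[[0,0,-0.05,0],[0,0,-0.1,0],[0,0,-0.1,0],[-0.03,-0.045,-0.1,0],[-0.065,-0.095,-0.1,0],[-0.095,-0.145,-0.1,0],[-0.095,-0.145,-0.1,0],[-0.095,-0.145,-0.05,0],[-0.095,-0.145,-0.02,0],[-0.095,-0.145,0.002,0],[-0.095,-0.145,0.002,0]], fingers=0)

```text
time: 8.22
eef_pos: [0.4526, 0.0343, 0.0669]
tcp_rot: [-0.002, 0.634, 0.773, -0.001]
contact_force: [0.8, -0.5, 0.5]
finger_gap: 0.0002
grip_force: 0.0
```

Run:
```python
from box import *
s=status.get_state();print(s['eef_pos'],inv(s['eef_pos'],V),s['contact_force'],s['finger_gap'])
w=cap('wrist','w3');im=cap('side','d3')
c=cv2.resize(im[150:300,200:360,::-1],None,fx=2.5,fy=2.5,interpolation=cv2.INTER_CUBIC)
cv2.imwrite('pics/c3.png',np.hstack([c,cv2.resize(w[60:420,130:507,::-1],(393,375))]))
```

```text
[0.4525643  0.03432023 0.06686368] [-145.25923012   43.84491434] [ 0.79805902 -0.48747685  0.46031436] 0.00024739941227720384
```

View pics/c3.png

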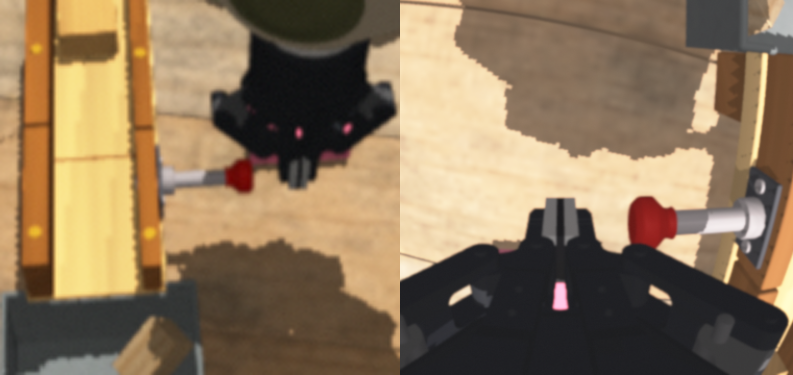

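The fingertips (298,175) line up with the knob (240,177), but the wide knuckles face the wall. I rise, turn 90° so the narrow side faces the pin, and come down again.

arm_command(increments=[[0,0,-0.05,10],[0,0,-0.05,20],[0,0,-0.05,30],[0,0,-0.05,40],[0,0,-0.05,50],[0,0,-0.05,60],[0,0,-0.05,70],[0,0,-0.05,80],[0,0,-0.05,90],[0,0,-0.05,90],[0,0,-0.02,90],[0,0,0.0,90]])

```text
time: 9.82
eef_pos: [0.4531, 0.034, 0.0681]
tcp_rot: [0.0, 0.995, 0.101, 0.0]
contact_force: [-0.4, -0.4, -0.5]
finger_gap: 0.0001
grip_force: 0.0
```

arm_command(increments=[[0.008,0,0,0],[0.016,0,0,0],[0.022,0,0,0],[0.028,0,0,0],[0.034,0,0,0],[0.04,0,0,0],[0.044,0,0,0],[0.048,0,0,0],[0.051,0,0,0],[0.051,0,0,0]])

```text
time: 11.08
eef_pos: [0.5034, 0.0439, 0.0683]
tcp_rot: [0.0, 0.995, 0.098, 0.0]
contact_force: [0.3, -0.5, -0.3]
finger_gap: -0.0001
grip_force: 0.0
```

arm_command(increments=[[0.001,0,0,0],[0.002,0,0,0],[0.003,0,0,0],[0.004,0,0,0]])

```text
time: 11.58
eef_pos: [0.5069, 0.0446, 0.0683]
tcp_rot: [0.0, 0.995, 0.098, -0.0]
contact_force: [-1.6, -0.6, -0.6]
finger_gap: -0.0003
grip_force: 1.0
```

arm_command(increments=[[0.001,0,0,0],[0.002,0,0,0],[0.003,0,0,0]])

```text
time: 11.95
eef_pos: [0.5092, 0.0451, 0.0683]
tcp_rot: [0.0, 0.995, 0.099, -0.001]
contact_force: [-7.3, -4.5, 4.1]
finger_gap: -0.0004
grip_force: 4.1
```

Run:
```python
from box import *
s=status.get_state();print(s['eef_pos'],inv(s['eef_pos'],V),s['contact_force'])
w=cap('wrist','w4');im=cap('side','d4')
c=cv2.resize(im[150:300,200:360,::-1],None,fx=2.5,fy=2.5,interpolation=cv2.INTER_CUBIC)
cv2.imwrite('pics/c4.png',np.hstack([c,cv2.resize(w[60:420,130:507,::-1],(393,375))]))
```

```text
[0.50917624 0.0451278  0.06828278] [-87.62706552  43.3456016 ] [-7.33156644 -4.47330264  4.10765552]
```

View pics/c4.png

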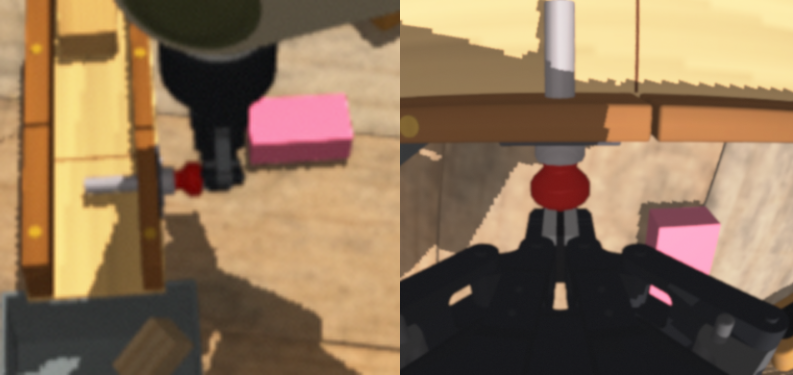

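The picture shows the pin across the channel (nose at (85,185)) and the knob at its bushing. I give one firmer push to confirm, then retreat.

arm_command(increments=[[0.001,0,0,0],[0.002,0,0,0],[0.003,0,0,0],[0.003,0,0,0]])

```text
time: 12.55
eef_pos: [0.5092, 0.0452, 0.0682]
tcp_rot: [0.0, 0.995, 0.099, -0.004]
contact_force: [-18.5, -8.9, 11.9]
finger_gap: -0.0003
grip_force: 9.9
```

The pin is solidly home: 18 N with no further motion. I back off, rise, and travel to behind the batten's outer end while turning back.

arm_command(increments=[[-0.015,0,0,0],[-0.05,0,-0.02,0],[-0.05,0,-0.08,-10],[-0.05,0,-0.14,-20],[-0.03,0.04,-0.14,-30],[0.0,0.09,-0.14,-40],[0.03,0.14,-0.14,-50],[0.06,0.19,-0.14,-60],[0.085,0.238,-0.14,-70],[0.085,0.238,-0.14,-80],[0.085,0.238,-0.14,-90],[0.085,0.238,-0.14,-90]], fingers=0.17)

```text
time: 14.05
eef_pos: [0.6431, -0.1708, 0.2082]
tcp_rot: [0.0, 0.635, 0.773, 0.0]
contact_force: [0.3, -0.6, 0.1]
finger_gap: 0.0144
grip_force: 0.0
```

arm_command(increments=[[0,0,0,0],[0,0,0,0]])

```text
time: 14.3
eef_pos: [0.6428, -0.1707, 0.2084]
tcp_rot: [0.0, 0.635, 0.773, 0.0]
contact_force: [-0.5, -0.4, -0.3]
finger_gap: 0.0149
grip_force: 0.0
```

Run:
```python
from box import *
s=status.get_state();print(s['eef_pos'],inv(s['eef_pos'],V),s['tcp_rot'],s['finger_gap'])
x=s['tcp_rot'];print('yaw err deg',np.degrees(np.arctan2(2*x[1]*x[2],2*x[1]**2-1)-np.pi/2-V[2]))
w=cap('wrist','w5')
```

```text
[ 0.64280201 -0.17072693  0.20843307] [   1.09391267 -194.51506485] [1.33695854e-04 6.34710473e-01 7.72750020e-01 6.94113089e-05] 0.014897214066630613
yaw err deg -0.10148522547336242
```

View pics/w5.png

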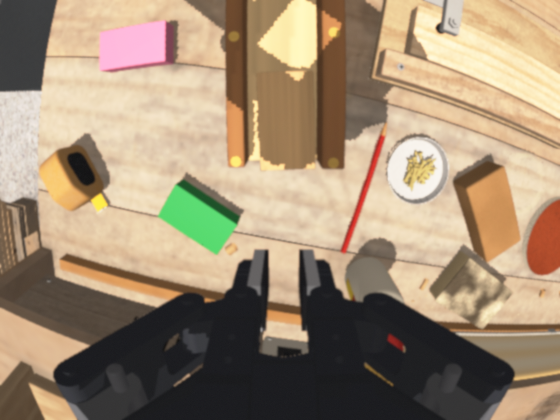

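The batten lies at (285,110), in shadow in the channel, with its outer end at about row 165. The glue bottle at (372,275) stands close to the gripper, so I check its clearance before descending.

Run:
```python
from box import *
for n,p,z in [('bottle base near',(190,122),0),('bottle base L',(180,117),0),('base R',(202,117),0)]:
    w=onz('side',p,z);print(n,w.round(3),inv(w,V).round(0))
for n,p,z in [('bottle base near',(370,243),0),('bottle left',(346,275),0.0),('rail',(200,287),.02),('batten rear R',(315,165),.09),('batten rear L',(262,167),.09),('bedend L',(250,167),.062),('green near',(217,253),.028),('green',(240,210),.028)]:
    w=onz('wrist',p,z);print(n,w.round(3),inv(w,V).round(0))
p,g=tri(ray('scene',(443,172)),ray('side',(185,72)));print('cap',p,g,inv(p,V))
p,g=tri(ray('scene',(422,195)),ray('side',(201,88)));print('shoulder',p,g,inv(p,V))
```

```text
bottle base near [ 0.77  -0.253  0.   ] [ 109. -300.]
bottle base L [ 0.796 -0.266  0.   ] [ 133. -318.]
base R [ 0.746 -0.272  0.   ] [  82. -314.]
bottle base near [ 0.761 -0.229  0.   ] [ 106. -274.]
bottle left [ 0.744 -0.276  0.   ] [  80. -318.]
rail [ 0.57  -0.317  0.02 ] [ -99. -324.]
batten rear R [ 0.663 -0.137  0.09 ] [  28. -165.]
batten rear L [ 0.621 -0.147  0.09 ] [ -16. -167.]
bedend L [ 0.609 -0.154  0.062] [ -28. -172.]
green near [ 0.587 -0.263  0.028] [ -72. -273.]
green [ 0.605 -0.208  0.028] [ -44. -223.]
cap [ 0.76424895 -0.26707797  0.13501377] 6.359640877911418 [ 101.29775268 -312.80316625]
shoulder [ 0.72479471 -0.24719921  0.10046455] 15.26600148973173 [  66.50562293 -285.57615109]
```

The bottle is about 150 mm away and the green block is low, so both are clear. I descend.

arm_command(increments=[[0,0.002,0.04,0],[0,0.002,0.08,0],[0,0.002,0.11,0],[0,0.002,0.128,0],[0,0.002,0.137,0],[0,0.002,0.137,0]])

```text
time: 15.1
eef_pos: [0.6447, -0.1705, 0.0713]
tcp_rot: [-0.0, 0.634, 0.773, -0.0]
contact_force: [0.1, 0.8, 0.3]
finger_gap: 0.0144
grip_force: 0.0
```

arm_command(increments=[[0.01,0,0,0],[0.02,0,0,0],[0.03,0,0,0],[0.04,0,0,0],[0.05,0,0,0],[0.06,0,0,0],[0.07,0,0,0],[0.08,0,0,0],[0.09,0,0,0],[0.1,0,0,0],[0.1,0,0,0]])

```text
time: 16.48
eef_pos: [0.6249, -0.0715, 0.0713]
tcp_rot: [-0.0, 0.634, 0.774, 0.0]
contact_force: [0.7, -0.9, -0.3]
finger_gap: 0.0143
grip_force: 0.0
```

arm_command(increments=[[0.008,0,0,0],[0.014,0,0,0],[0.02,0,0,0],[0.024,0,0,0],[0.028,0,0,0],[0.031,0,0,0],[0.034,0,0,0],[0.034,0,0,0]])

```text
time: 17.48
eef_pos: [0.6184, -0.0389, 0.0713]
tcp_rot: [-0.0, 0.634, 0.773, 0.0]
contact_force: [0.4, -0.1, -0.9]
finger_gap: 0.0147
grip_force: 0.0
```

arm_command(increments=[[0.001,0,0,0],[0.002,0,0,0],[0.003,0,0,0],[0.004,0,0,0],[0.005,0,0,0],[0.005,0,0,0]])

```text
time: 18.23
eef_pos: [0.6174, -0.034, 0.0713]
tcp_rot: [-0.0, 0.634, 0.773, 0.0]
contact_force: [0.1, -0.0, -0.6]
finger_gap: 0.0146
grip_force: 0.0
```

arm_command(increments=[[0.001,0,0,0],[0.002,0,0,0],[0.002,0,0,0]])

```text
time: 18.6
eef_pos: [0.617, -0.0321, 0.0713]
tcp_rot: [-0.0, 0.634, 0.773, 0.0]
contact_force: [-0.0, 0.5, -0.9]
finger_gap: 0.0141
grip_force: 0.0
```

arm_command(increments=[[0.001,0,0,0],[0.002,0,0,0],[0.002,0,0,0]])

```text
time: 18.98
eef_pos: [0.6172, -0.0315, 0.0716]
tcp_rot: [0.001, 0.634, 0.773, -0.0]
contact_force: [1.5, -7.0, 0.1]
finger_gap: 0.0144
grip_force: 3.4
```

Run:
```python
from box import *
s=status.get_state();print(s['eef_pos'],inv(s['eef_pos'],V),s['contact_force'])
w=cap('wrist','w6');im=cap('side','d6')
c=cv2.resize(im[150:300,200:320,::-1],None,fx=2.5,fy=2.5,interpolation=cv2.INTER_CUBIC)
cv2.imwrite('pics/c6.png',np.hstack([c,cv2.resize(w[60:360,130:430,::-1],(375,375))]))
```

```text
[ 0.61724427 -0.03149278  0.07164991] [  3.3250273  -52.97225514] [ 1.50504844 -6.97784747  0.06238575]
```

View pics/c6.png

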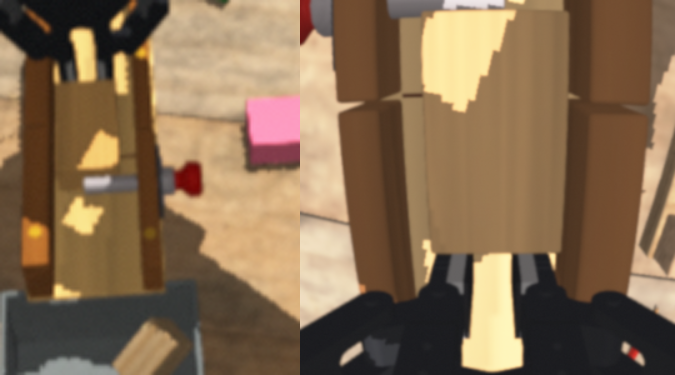

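The batten's end meets the pin: the tool is at -53.0 mm, as predicted, with a 7 N reaction, and the batten lies square in the channel. I retreat, rise and hand in.

arm_command(increments=[[-0.005,0,0,0],[-0.02,0,0,0],[-0.02,0,-0.03,0],[-0.02,0,-0.08,0],[-0.02,0,-0.14,0],[-0.02,0,-0.14,0],[-0.02,0,-0.14,0],[-0.02,0,-0.14,0]])

```text
time: 20.08
eef_pos: [0.6201, -0.05, 0.2097]
tcp_rot: [-0.001, 0.634, 0.773, -0.001]
contact_force: [1.0, -0.1, 0.4]
finger_gap: 0.0147
grip_force: 0.0
```

Run:
```python
from box import *
s=status.get_state();print(s['eef_pos'],s['contact_force'])
print(job.close_job())
```

```text
[ 0.6201351  -0.05000132  0.20968197] [ 1.02079034 -0.10916096  0.37987106]
the job is handed in; nothing more can be done
None
```

I handed the job in at about 20 s: three blocks in the tray (I saw two and took the third to be under the upper one), pin home and batten butted against it; the tape and chisel were never approached, and no verdict came back.

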